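Draw the comb from its stand and hold it tipped over the tray

ROBOT

A 7-joint arm with a two-finger parallel gripper is mounted at the origin on the work surface. World frame = base frame: x ahead of the robot, y to its left, z up, the work surface at z = 0. Lengths are in m, angles in rad, forces in N, time in s.
With the tool pointing down it reaches from about 0.425 to 0.875 m from the base axis. Payload 4.7 kg.
Tool frame: the origin (TCP) lies between the finger pads; the fingertips stand 22 mm ahead of it and the grasp point (between the pads) lies 3 mm ahead of it; z points along the fingers, y is the direction in which the jaws open and shut (so a half turn about z gives the same grasp; the last joint's range is limited). The gripper opens to 85 mm and grips with 20 to 120 N. Pads are 22 mm wide; open, the fingers measure 114 mm over their backs; the gripper's body (76 mm by 85 mm) begins 54 mm behind the grasp point. The pads swing forward as they close: fully open they stand 13 mm farther back than shut.
Start: joints at [1.119, 0.321, -0.07, 1.45, 0.023, 1.371, -0.057], TCP at [0.292, -0.581, 0.253] pointing down, gripper open.
Joint ranges: [-2.86, 2.86], [-0.3, 2.09], [-1.38, 1.24], [0.06, 2.45], [-1.56, 4.7], [0.09, 2.05], [-2.69, 2.69]. Speed limits (rad/s): [2.57, 2.57, 3.14, 3.14, 3.14, 3.14, 3.14].

INTERFACE

Orientations are given as a 3x3 rotation matrix whose columns are the frame's x, y, z axes.
In Python, from workcell import get_obs, read_camera, finish_job gives the robot as it stands.
- The arm moves only by the tool play_rows, never from a script. Its argument "motion" is a list that holds one entry, the list of rows, each a list of 7 numbers: the shift along the tool's x, y, z in m, then the turn, a rotation vector about the tool's x, y, z in rad, then the gripper command: -1 is shut, 1 is fully open, values between are in proportion. A call has 1 to 5 rows; each row is the pose to reach, as a shift and turn from the pose commanded when the call began, along the tool's axes at that moment; what a row does not reach only later rows make up. A row lasts 1/12 s, in which the tool goes at most 41.7 mm and 7.16 degrees, less where a joint would pass 70% of its speed; a pose out of reach is approached as far as the arm can. A call with a gripper value outside its range is refused whole. The fingers move at their own pace and stop on an object; "grip_force" is the grip in N (left out, the last holds). Time passes only in rows, so rows that repeat a pose let the fingers close. It gives the time, the measured TCP pose, the force and the opening at its end, in the units of the state.
- get_obs(): the state, without advancing time (a new reading comes with each control period).
- read_camera(name): name is "side" or "top" or "wrist"; returns a dict with "img" (480x640x3 uint8, blue, green, red), "depth" (480x640 float32, m along the optical axis (not along the pixel's ray), 0 where there is no reading), "vfov" (degrees; the focal length in pixels is half the picture's height over the tangent of half this angle, whatever the lens; pixels are square), "cx", "cy" (the principal point, pixels), "R" (3x3) and "t" (3): a world point X has camera coordinates R X + t; the wrist camera has in their place "hand_eye" (4x4, takes a point from camera to tool coordinates, whose origin is the TCP and whose axes are the flange's). Camera axes: x right, y down, z forward; pixel columns grow to the right and rows downward; lengths in m; the calibration is good to about 2 mm. A picture is of the moment at which its call begins: read the wrist's pose just before it.
- finish_job(): hands the job in, once; it reports no verdict.
The state is a dict: "clock": time; "q": joint angles; "joint_vel": joint speeds; "joint_torque": joint torques, N m; "eef_pos": TCP position; "ee_rot": TCP orientation; "ft_force": force on the tool from outside, world axes, zero at the start; "ft_torque": the same for the moment, N m; "grip_width": finger opening in m.
Only numpy, scipy, OpenCV 4.12 (cv2) and the standard library are available. Lean on these libraries where they do the work, as an engineer would, in place of code of your own. Each camera call takes 0.05 s, during which the arm holds its last target.

TASK

Draw the long wide-tooth steel comb straight up by its spine out of the slotted walnut stand, keeping it level until its teeth are clear of the slot. Then hold it over the middle of the white drip tray, tipped lengthwise to a slope of about 45 degrees so that one end is clearly lower than the other, with its middle at least 16 cm above the desk. Finish while still holding it there, still and in the grip; leave the short comb, the other grooming things and the cabinet door as they are.

Things in the scene. Friction and masses are not known exactly. Their poses are not given: they have to be found in the camera images.
- comb_mid (a point): Long wide-tooth steel comb, loose, 120-220 g, 180 long (x) x 10 thick (y) x 64 high (z), standing teeth down in a slot of the stand, z up, x along the slot. Point: its centre, 32 mm above the tooth tips. Spine to grasp: straight bar 180 x 10 thick x 18 high, mid-line 23 mm above this point. Nine teeth 6 mm wide and thick, 46 long, gaps 16. Mass centre at mid-length.
- stand: Fixed dark walnut block 110 (x) x 140 (y) x 32 high; origin at the centre of its underside, on the desk. Two slots, open at top and both ends, run along its x at y = +35 and -35 mm, each 9 wide, 26 deep (floor 6 above the desk). Either slot may hold either comb; the spines stand 20 to 38 mm above the block's top. The long comb reaches past both ends of the block.
- tray: Fixed white ceramic drip tray, open on top, 220 (x) x 180 (y) x 20 high, walls 5 mm; origin at the centre of its underside, on the desk.
- short_comb_mid (a point): The short close-toothed steel comb in the other slot, 120 long (x) x 10 thick (y) x 64 high; point at its centre, 32 mm above the tooth tips. To be left alone.
- deshedder_mid (a point): Black plastic deshedding tool lying on the desk beyond the work, about 165 long (x) x 100 (y) x 24 high; point half-way up. To be left alone.
- brush_mid (a point): Teal silicone brush lying on the desk, about 110 (x) x 62 (y) x 40 high; point half-way up. To be left alone.
- vial_mid (a point): Capped frosted glass vial standing on the desk, 32 in diameter, 77 high; point half-way up. To be left alone.
- cab_door0 (a joint): The swing door of the small walnut cabinet (about 240 wide, 220 high) at the left of the desk; 0 rad is shut, grows as it opens. To be left shut.
There are look-alikes about, which are no part of the job. What is shaped like the part that bears comb_mid but orange or yellow is not meant.

How it is judged:
By the outcome, as a careful person would: the job done as asked, in the order asked, and still so for the second after the job is handed in, while the arm keeps its last pose, push and grip.
It also fails if it takes over 35 s, if anything falls off the work surface, if the arm or the gripper's body presses on something with over 40 N, if the wrist force passes 120 N, or if a joint passes its speed limit or range.

## Working session

There is one attempt and no reset: what is moved stays moved. The work goes in short steps, Python scripts to look and compute and a tool call to move; the robot and the scene stay as the last step left them, time stands still between calls to the robot, and variables do not carry over. Pictures are saved under pics/ and viewed, and the job is handed in when it is done.

Besides the shell and the picture viewer there is one more tool, called after "Request:" by a JSON object that holds its "api" and its "payload", one argument or row to a line. play_rows: Moves the arm, as the interface text tells. Its arguments: {"type":"object","properties":{"motion":{"type":"array"},"grip_force":{"type":"number"}},"required":["motion"]}

```bash
mkdir -p pics; ls
cat > h.py <<'E'
import numpy as np, cv2
from workcell import get_obs, read_camera, finish_job
def cam(n,save=None):
    o=get_obs(); c=read_camera(n)
    if n=='wrist':
        T=np.array(c['hand_eye']); Rw=np.array(o['ee_rot']).reshape(3,3); 
        c['Rcw']=Rw@T[:3,:3]; c['pcw']=Rw@T[:3,3]+np.array(o['eef_pos'])
    else:
        R=np.array(c['R']); c['Rcw']=R.T; c['pcw']=-R.T@np.array(c['t'])
    c['f']=240/np.tan(np.radians(c['vfov'])/2)
    if save: cv2.imwrite('pics/'+save,c['img'])
    d=c['depth']; v,u=np.mgrid[:480,:640]
    P=np.stack([(u-c['cx'])/c['f']*d,(v-c['cy'])/c['f']*d,d],-1)
    c['W']=P@c['Rcw'].T+c['pcw']; c['W'][d<=0]=np.nan
    return c
E
python3 - <<'E'
from h import *
import pickle
for n in ['top','side','wrist']:
    c=cam(n,n+'0.png'); pickle.dump(c,open(n+'0.pkl','wb')); print(n,c['pcw'],c['f'],c['cx'],c['cy'])
o=get_obs(); print(o)
E
```

```text
pics
top [0.38556608 0.07778227 1.07646886] 477.8177739294139 322.58798748450903 233.4647615670861
side [0.20999935 0.95574085 0.75817454] 441.5223882452933 312.12783090310745 236.75410977666272
wrist [ 0.34950682 -0.55186622  0.37293953] 341.8015379047454 319.68659212277237 240.27139468219707
{'clock': 0.15, 'q': array([ 1.11910108,  0.32164973, -0.07010045,  1.45137854,  0.02263865,
        1.37077737, -0.05689605]), 'joint_vel': array([ 1.85994263e-04, -3.52179737e-03,  4.41901849e-04, -3.51725047e-03,
        3.78561945e-05, -1.47075568e-03, -7.09577883e-04]), 'joint_torque': array([-2.69428774e-04, -4.94097340e+01, -3.82975414e-01, -3.14687490e+01,
        1.30118273e-02,  8.26273259e-03, -2.41666032e-05]), 'eef_pos': array([ 0.29173426, -0.58045227,  0.25248495]), 'ee_rot': array([[ 8.93441917e-01,  4.49178125e-01, -7.43292685e-04],
       [ 4.49178724e-01, -8.93441095e-01,  1.21763634e-03],
       [-1.17152623e-04, -1.42175861e-03, -9.99998982e-01]]), 'ft_force': array([-0.14886288, -0.0880635 ,  0.05270843]), 'ft_torque': array([ 0.00333842, -0.0594043 ,  0.03210539]), 'grip_width': 0.08543578852191483}
```

View pics/top0.png

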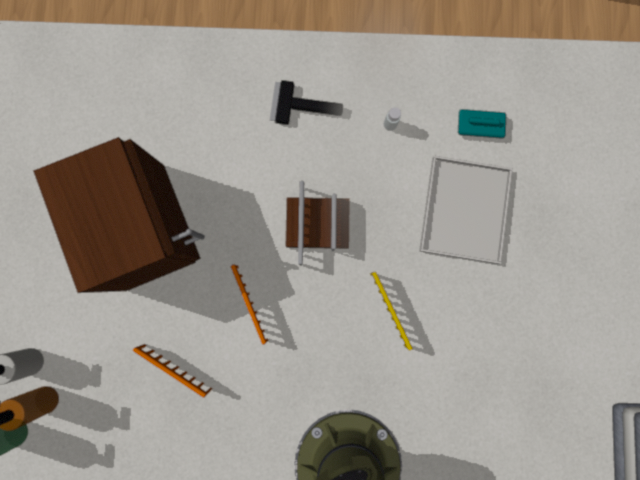

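View pics/side0.png

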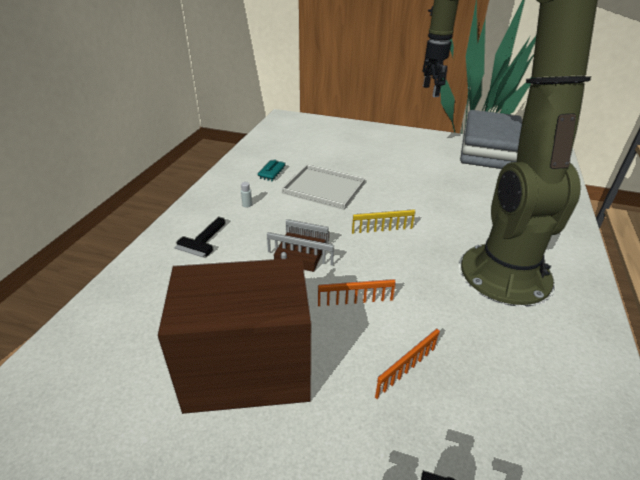

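View pics/wrist0.png

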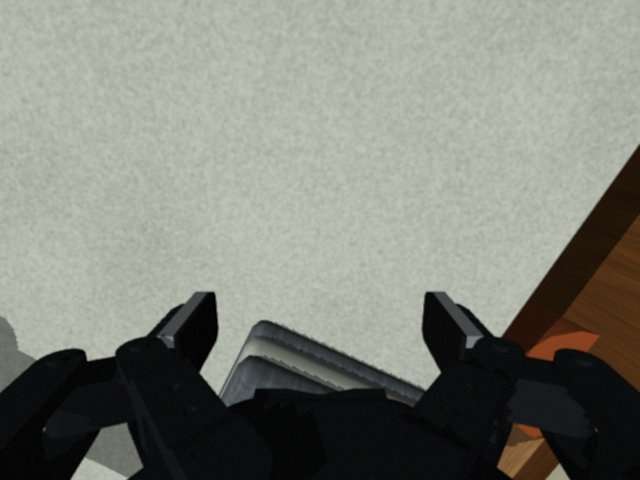

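Look-alikes in the top view: the long grey comb at (302,222), the short grey comb at (334,222), orange combs at (249,304) and (172,371), and a yellow comb at (392,311). By the description I choose the long grey one at (302,222), which sticks out past both ends of the block. Next I measure it and check the choice in a close crop.

Run:
```python
from h import *
import pickle
c=pickle.load(open('top0.pkl','rb')); W=c['W']; im=c['img']
crop=cv2.resize(im[170:275,270:365],None,fx=5.5,fy=5.5,interpolation=cv2.INTER_CUBIC); cv2.imwrite('pics/crop.png',crop)
s=pickle.load(open('side0.pkl','rb'))
cv2.imwrite('pics/crops.png',cv2.resize(s['img'][205:285,250:350],None,fx=7,fy=7,interpolation=cv2.INTER_CUBIC))
# spine pts
def blob(W,lo,hi,zl,zh):
    m=(W[...,0]>lo[0])&(W[...,0]<hi[0])&(W[...,1]>lo[1])&(W[...,1]<hi[1])&(W[...,2]>zl)&(W[...,2]<zh)
    return m
for name,uu in (('long',(290,318)),('short',(322,345))):
    m=np.zeros((480,640),bool); m[175:270,uu[0]:uu[1]]=1
    m&=(W[...,2]>.05)
    P=W[m]; v,u=np.where(m); print(name,len(P),'z',np.percentile(P[:,2],[5,50,95]))
    mn=P.mean(0); U,S,V=np.linalg.svd(P[:,:2]-mn[:2]); a=V[0]; t=(P[:,:2]-mn[:2])@a
    print(mn,'axis',a,np.degrees(np.arctan2(a[1],a[0])),'t',t.min(),t.max(),'mid',mn[:2]+a*(t.min()+t.max())/2, 'pix',u.min(),u.max(),v.min(),v.max())
    # by rays at z=0.07
    n=np.stack([(u-c['cx'])/c['f'],(v-c['cy'])/c['f'],np.ones(len(u))],-1)@c['Rcw'].T
    X=c['pcw']+n*((.070-c['pcw'][2])/n[:,2])[:,None]
    t=(X[:,:2]-mn[:2])@a; print(' raymean',X.mean(0),'mid',X[:,:2].mean(0)+a*((t.min()+t.max())/2-((X[:,:2].mean(0)-mn[:2])@a)),'len',np.ptp(t))
# tray: rim
m=np.zeros((480,640),bool); m[150:270,410:525]=1; m&=(W[...,2]>.012)&(W[...,2]<.03); P=W[m]
r=cv2.minAreaRect(P[:,:2].astype(np.float32)); print('tray',r,len(P))
# side view long comb
W=s['W']; g=s['img'].astype(int)
m=np.zeros((480,640),bool); m[225:265,260:340]=1; m&=(W[...,2]>.055)&(W[...,2]<.09)
P=W[m];print('side',len(P)); 
m2=P[:,1]>0.03
mm=[p for p in P]; print(P.min(0),P.max(0),np.median(P,0))
```

```text
long 405 z [0.06508792 0.0685457  0.07185018]
[0.51370752 0.11841373 0.06841912] axis [-0.99987482 -0.01582232] -179.09340994757682 t -0.09049441208385459 0.08758830418528062 mid [0.51516039 0.11843672] pix 298 303 181 264
 raymean [0.51350649 0.11835116 0.07      ] mid [0.51480765 0.11837175] len 0.177683894150791
short 266 z [0.06345035 0.06848271 0.07196294]
[0.51858147 0.0490017  0.06820678] axis [-0.99998425 -0.00561182] -179.6784647989618 t -0.062277951506417795 0.05798035013889971 mid [0.52073024 0.04901376] pix 331 336 193 249
 raymean [0.51835169 0.0490509  0.07      ] mid [0.51974487 0.04905872] len 0.12004896471862533
tray ((0.5637644529342651, -0.2508809566497803), (0.1809179037809372, 0.22071848809719086), 82.62459564208984) 941
side 620
[0.42560289 0.04214447 0.05506134] [0.60430939 0.12584788 0.07450558] [0.50410567 0.11937599 0.06569486]
```

View pics/crop.png

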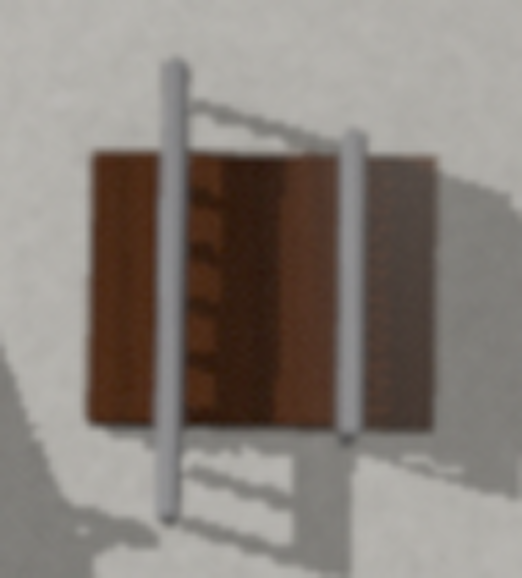

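View pics/crops.png

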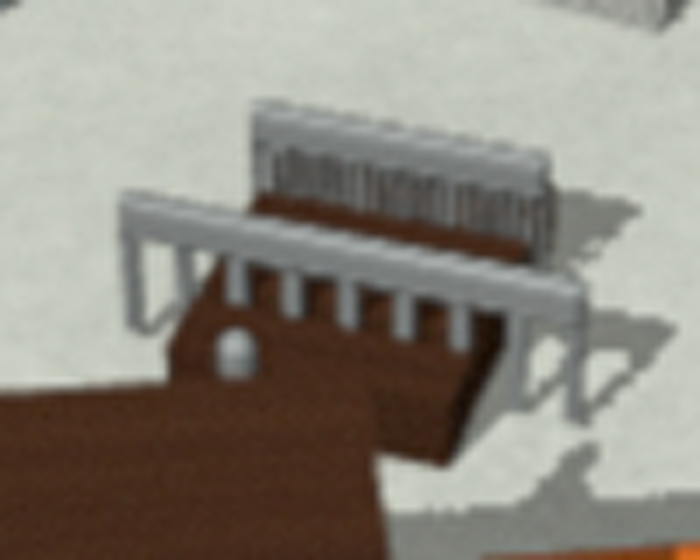

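The crop shows the long wide-tooth grey comb (5 to 6 visible coarse teeth, overhanging both block ends) in the left slot at about (0.515, 0.118), with its axis about 0.9° off world x. The short close-toothed comb is 70 mm to its right, so I'll approach with a part-open gripper. On the way I'll test whether the tilted pose over the tray can be reached.

```bash
cat >> h.py <<'E'
from scipy.spatial.transform import Rotation as Ro
def tgt(head,pitch):
    # tool down with tool x at heading; pitch>0: fingers swing forward along heading
    h=np.radians(head);p=np.radians(pitch)
    f=np.array([np.cos(h),np.sin(h),0]);up=np.array([0,0,1.])
    z=-np.cos(p)*up+np.sin(p)*f; x=np.cos(p)*f+np.sin(p)*up
    return np.stack([x,np.cross(z,x),z],1)
def delta(pos,R,p0=None,R0=None):
    o=get_obs(); p0=o['eef_pos'] if p0 is None else p0; R0=np.array(o['ee_rot']).reshape(3,3) if R0 is None else R0
    d=R0.T@(np.array(pos)-p0); r=Ro.from_matrix(R0.T@R).as_rotvec()
    print('shift',d.round(4),'rot',r.round(4),'rows',max(np.linalg.norm(d)/.0417,np.degrees(np.linalg.norm(r))/7.16).round(1))
E
python3 - <<'E'
from h import *
import pickle
c=pickle.load(open('top0.pkl','rb'));W=c['W']
m=(W[...,2]>.06)&(np.arange(640)[None,:]<230)&(np.arange(480)[:,None]<300)
P=W[m];i=P[:,1].argmin();print('cab near',P[i],P[:,0].min(),P[:,0].max())
delta([.5638,-.2509,.26],tgt(-24,0))
E
```

```text
cab near [0.47482587 0.31565007 0.1502239 ] 0.35694765575708115 0.6465180057295463
shift [ 0.3911 -0.1722 -0.0073] rot [-1.300e-03  7.000e-04  8.847e-01] rows 10.2
```

Request:
{"api": "play_rows", "payload": {
  "motion": [
    [[0.036, -0.016, 0, 0, 0, 0.08, -0.1], [0.072, -0.032, 0, 0, 0, 0.16, -0.1], [0.108, -0.048, 0, 0, 0, 0.24, -0.1], [0.144, -0.064, 0, 0, 0, 0.33, -0.1], [0.18, -0.08, 0, 0, 0, 0.41, -0.1]]
  ]
}}

```text
clock: 0.57
eef_pos: [0.4175, -0.4268, 0.2531]
ee_rot: [[0.999, 0.051, -0.0], [0.051, -0.999, 0.0], [-0.0, -0.0, -1.0]]
ft_force: [-0.0, -1.3, 0.6]
grip_width: 0.0385
```

Run:
```python
from h import *
delta([.5638,-.2509,.26],tgt(-24,0)); o=get_obs(); print(o['q'],o['grip_width'],o['clock'])
```

```text
shift [ 0.1551 -0.1682 -0.0069] rot [-1.0e-04  3.0e-04  4.7e-01] rows 5.5
[ 0.86836639  0.21339277 -0.13576162  1.58622824  0.02946676  1.34431368
 -0.79068301] 0.03851658559273153 0.5667
```

Request:
{"api": "play_rows", "payload": {
  "motion": [
    [[0.031, -0.034, -0.002, 0, 0, 0.1, -0.1], [0.062, -0.067, -0.003, 0, 0, 0.2, -0.1], [0.093, -0.1, -0.005, 0, 0, 0.3, -0.1], [0.124, -0.134, -0.006, 0, 0, 0.4, -0.1], [0.155, -0.167, -0.007, 0, 0, 0.47, -0.1]]
  ]
}}

```text
clock: 0.98
eef_pos: [0.5505, -0.2663, 0.2599]
ee_rot: [[0.914, -0.407, -0.0], [-0.407, -0.914, -0.0], [-0.0, 0.0, -1.0]]
ft_force: [0.8, -0.5, -0.3]
grip_width: 0.0387
```

Run:
```python
from h import *
delta([.5638,-.2509,.24],tgt(-24,45));delta([.5638,-.2509,.24],tgt(-24,-45)); o=get_obs(); print(o['q'],o['eef_pos'])
```

```text
shift [ 0.0059 -0.0195  0.0199] rot [ 3.000e-04  7.854e-01 -0.000e+00] rows 6.3
shift [ 0.0059 -0.0195  0.0199] rot [ 2.000e-04 -7.854e-01 -2.000e-04] rows 6.3
[ 0.59134225  0.24529092 -0.22049517  1.5374608   0.05453687  1.36489844
 -1.6237025 ] [ 0.55049909 -0.2663248   0.25988083]
```

Request:
{"api": "play_rows", "payload": {
  "motion": [
    [[0.002, -0.006, 0.005, 0, 0.12, 0, -0.1], [0.004, -0.012, 0.01, 0, 0.24, 0, -0.1], [0.006, -0.02, 0.02, 0, 0.36, 0, -0.1], [0.006, -0.02, 0.02, 0, 0.48, 0, -0.1], [0.006, -0.02, 0.02, 0, 0.6, 0, -0.1]]
  ]
}}

```text
clock: 1.4
eef_pos: [0.5632, -0.2513, 0.2398]
ee_rot: [[0.753, -0.401, 0.521], [-0.33, -0.916, -0.229], [0.569, 0.0, -0.822]]
ft_force: [0.7, -0.5, 0.5]
grip_width: 0.0383
```

Run:
```python
from h import *
delta([.5638,-.2509,.24],tgt(-24,45)); o=get_obs(); print(o['q'],o['eef_pos'])
```

```text
shift [ 0.0005 -0.0006  0.0001] rot [-0.0036  0.18    0.0049] rows 1.4
[ 6.17680119e-01 -1.01077005e-01 -2.42428211e-01  2.06420575e+00
  1.93991662e-03  5.70621305e-01 -1.61594153e+00] [ 0.56317326 -0.25131905  0.23978403]
```

Request:
{"api": "play_rows", "payload": {
  "motion": [
    [[0, 0, 0, 0, 0.09, 0, -0.1], [0, 0, 0, 0, 0.18, 0, -0.1], [0, 0, 0, 0, 0.18, 0, -0.1]]
  ]
}}

```text
clock: 1.65
eef_pos: [0.5587, -0.2507, 0.2346]
ee_rot: [[0.655, -0.403, 0.639], [-0.287, -0.915, -0.282], [0.699, 0.001, -0.715]]
ft_force: [-0.7, -0.2, -1.3]
grip_width: 0.0388
```

Run:
```python
from h import *
o=get_obs(); print(o['q'],o['eef_pos'])
delta([.5638,-.2509,.24],tgt(-24,45)); delta([.515,.1184,.2],tgt(0.9,0))
```

```text
[ 0.61797133 -0.16945882 -0.24078377  2.21102311 -0.01363786  0.32191686
 -1.60967343] [ 0.55869579 -0.25068588  0.23462128]
shift [ 0.0072 -0.0019 -0.0005] rot [-0.0024  0.0115  0.0037] rows 0.2
shift [-0.1589 -0.3203 -0.1073] rot [ 0.1673 -0.7615 -0.4081] rows 9.0
```

Request:
{"api": "play_rows", "payload": {
  "motion": [
    [[-0.016, -0.032, -0.02, 0.017, -0.08, -0.04, -0.1], [-0.032, -0.064, -0.034, 0.034, -0.16, -0.08, -0.1], [-0.05, -0.1, -0.045, 0.051, -0.24, -0.12, -0.1], [-0.067, -0.135, -0.055, 0.07, -0.33, -0.17, -0.1], [-0.084, -0.17, -0.062, 0.09, -0.42, -0.22, -0.1]]
  ]
}}

```text
clock: 2.07
eef_pos: [0.5372, -0.0535, 0.2274]
ee_rot: [[0.927, -0.179, 0.33], [-0.154, -0.983, -0.101], [0.343, 0.043, -0.938]]
ft_force: [1.1, 1.1, -0.4]
grip_width: 0.0384
```

Run:
```python
from h import *
delta([.515,.1184,.17],tgt(0.9,0))
```

```text
shift [-0.0667 -0.1674  0.0291] rot [ 0.0769 -0.3449 -0.1863] rows 4.4
```

Request:
{"api": "play_rows", "payload": {
  "motion": [
    [[-0.015, -0.037, 0.006, 0.017, -0.077, -0.041, -0.1], [-0.03, -0.075, 0.013, 0.034, -0.153, -0.083, -0.1], [-0.045, -0.112, 0.02, 0.052, -0.23, -0.125, -0.1], [-0.06, -0.15, 0.026, 0.069, -0.31, -0.167, -0.1], [-0.067, -0.167, 0.029, 0.077, -0.345, -0.186, -0.1]]
  ]
}}

```text
clock: 2.48
eef_pos: [0.515, 0.1218, 0.1676]
ee_rot: [[1.0, 0.02, -0.003], [0.02, -1.0, 0.005], [-0.003, -0.005, -1.0]]
ft_force: [-0.5, 1.0, 0.7]
grip_width: 0.0383
```

Request:
{"api": "play_rows", "payload": {
  "motion": [
    [[0, 0, 0, 0, 0, 0, -0.1], [0, 0, 0, 0, 0, 0, -0.1]]
  ]
}}

```text
clock: 2.65
eef_pos: [0.5155, 0.1174, 0.1676]
ee_rot: [[1.0, 0.015, 0.001], [0.015, -1.0, 0.002], [0.001, -0.002, -1.0]]
ft_force: [0.4, -1.1, -0.0]
grip_width: 0.0387
```

Run:
```python
from h import *
import pickle
c=cam('wrist','w1.png'); pickle.dump(c,open('w1.pkl','wb')); W=c['W']
im=c['img'].astype(int); 
m=(W[...,2]>.06)&(W[...,2]<.08)&(W[...,1]>.09)&(W[...,1]<.15)&(im.max(-1)-im.min(-1)<25)&(im.min(-1)>90)
P=W[m]; print(len(P),np.median(P,0),P.min(0),P.max(0)); 
a=np.polyfit(P[:,0],P[:,1],1); print(np.degrees(np.arctan(a[0])),np.polyval(a,.515))
delta([.515,.1184,.066],tgt(0.9,0)); o=get_obs(); print(o['q'],o['eef_pos'],o['clock'])
```

```text
3728 [0.52889817 0.11699228 0.06968727] [0.4270082  0.11092434 0.06479368] [0.60537441 0.12241485 0.07239716]
0.7581734205549799 0.11686618831319477
shift [-0.0008 -0.0024  0.1019] rot [-0.0005 -0.0022 -0.0025] rows 2.4
[ 0.3211606   0.17139747 -0.64419749  1.8435476   0.11215474  1.16058956
 -1.91819804] [0.51562161 0.11596035 0.16785148] 2.7
```

View pics/w1.png

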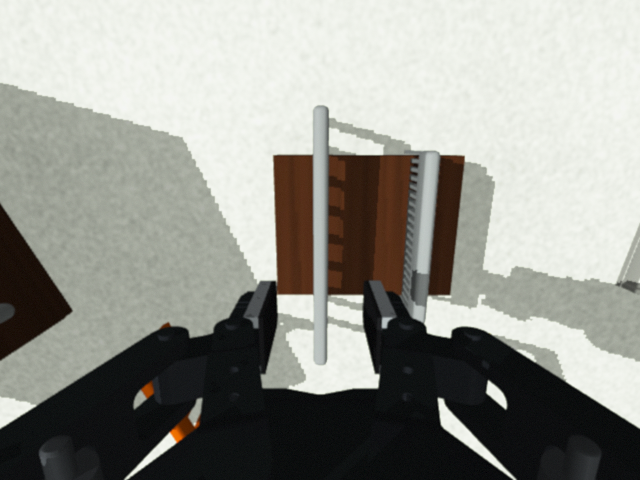

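The wrist view shows the long comb upright between the fingers (column 321, rows 107-362), and the short comb at columns 413-437 is clear of them. I descend now.

Request:
{"api": "play_rows", "payload": {
  "motion": [
    [[0, -0.001, 0.03, 0, 0, -0.002, -0.1], [0, -0.001, 0.06, 0, 0, -0.002, -0.1], [0, -0.0015, 0.085, 0, 0, -0.002, -0.1], [0, -0.0015, 0.1015, 0, 0, -0.002, -0.1], [0, -0.0015, 0.1015, 0, 0, -0.002, -0.1]]
  ]
}}

```text
clock: 3.12
eef_pos: [0.5131, 0.1151, 0.0633]
ee_rot: [[1.0, 0.013, -0.003], [0.013, -1.0, -0.002], [-0.003, 0.002, -1.0]]
ft_force: [-0.3, 0.9, 0.4]
grip_width: 0.0387
```

Run:
```python
from h import *
cam('wrist','w2.png');delta([.5155,.1175,.066],tgt(0.8,0)); o=get_obs(); print(o['eef_pos'],o['ft_force'],o['joint_vel'].round(3))
```

```text
shift [ 0.0011 -0.0016 -0.0007] rot [ 0.0009 -0.0002 -0.0009] rows 0.1
[0.51443715 0.11584    0.06528013] [ 0.6217848  -0.08611975  0.97117191] [ 0.001 -0.033 -0.018 -0.045 -0.01   0.004  0.006]
```

View pics/w2.png

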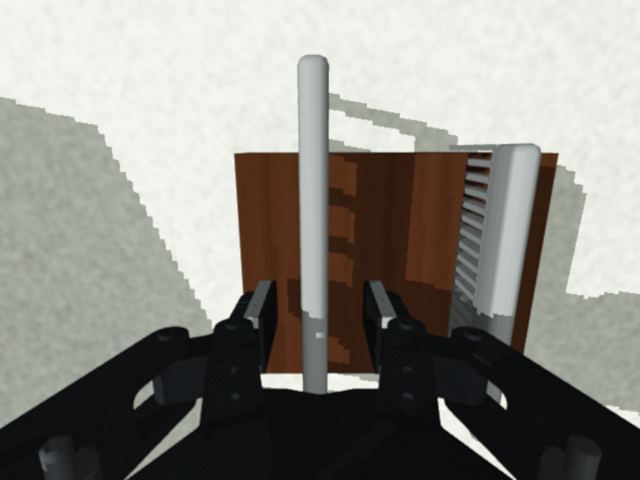

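The comb is at column 315 and the finger gap centre at 320, so I need about 2 mm towards +y, which agrees with the computed shift. I correct that and then close.

Request:
{"api": "play_rows", "payload": {
  "motion": [
    [[0.001, -0.002, -0.001, 0, 0, 0, -0.1], [0.001, -0.002, -0.001, 0, 0, 0, -0.5], [0.001, -0.002, -0.001, 0, 0, 0, -1], [0.001, -0.002, -0.001, 0, 0, 0, -1], [0.001, -0.002, -0.001, 0, 0, 0, -1]]
  ],
  "grip_force": 50
}}

```text
clock: 3.58
eef_pos: [0.5175, 0.1195, 0.0689]
ee_rot: [[1.0, 0.015, 0.006], [0.015, -1.0, -0.0], [0.006, 0.0, -1.0]]
ft_force: [-1.7, -3.0, 6.5]
grip_width: 0.0089
```

Request:
{"api": "play_rows", "payload": {
  "motion": [
    [[0, 0, 0, 0, 0, 0, -1], [0, 0, 0, 0, 0, 0, -1], [0, 0, 0, 0, 0, 0, -1], [0, 0, 0, 0, 0, 0, -1]]
  ],
  "grip_force": 90
}}

```text
clock: 3.92
eef_pos: [0.5176, 0.1195, 0.0689]
ee_rot: [[1.0, 0.015, 0.006], [0.015, -1.0, -0.001], [0.006, 0.001, -1.0]]
ft_force: [-0.8, -2.0, 7.4]
grip_width: 0.0083
```

Run:
```python
from h import *
cam('side','s3.png')
cam('wrist','w3.png');delta([.5155,.1175,.066],tgt(0.8,0)); o=get_obs(); print(o['eef_pos'],o['ft_force'],o['ft_torque'],o['grip_width'])
```

```text
shift [-0.0021  0.002   0.0029] rot [ 0.0006 -0.0059  0.0011] rows 0.1
[0.51757269 0.11951302 0.0689512 ] [-1.26904287 -1.99212727  7.00212346] [-0.50039586  0.20139827  0.00398593] 0.008375630270110434
```

View pics/w3.png

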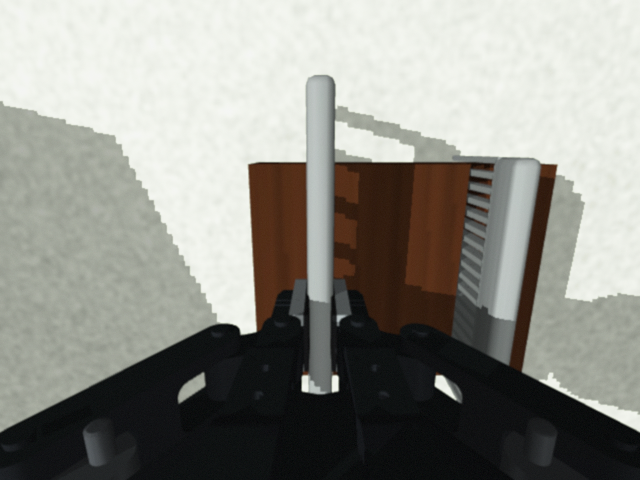

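Request:
{"api": "play_rows", "payload": {
  "motion": [
    [[0, 0, -0.006, 0, 0, 0, -1], [0, 0, -0.015, 0, 0, 0, -1], [0, 0, -0.025, 0, 0, 0, -1], [0, 0, -0.035, 0, 0, 0, -1], [0, 0, -0.045, 0, 0, 0, -1]]
  ],
  "grip_force": 100
}}

```text
clock: 4.43
eef_pos: [0.5161, 0.1205, 0.1133]
ee_rot: [[1.0, 0.016, 0.004], [0.016, -1.0, 0.001], [0.004, -0.001, -1.0]]
ft_force: [-0.6, 0.7, -2.4]
grip_width: 0.0082
```

Run:
```python
from h import *
cam('side','s4.png'); o=get_obs(); print(o['eef_pos'],o['ft_force'],o['ft_torque'],o['grip_width'])
im=cv2.imread('pics/s4.png'); cv2.imwrite('pics/s4c.png',cv2.resize(im[170:300,240:370],None,fx=4.5,fy=4.5))
```

```text
[0.51747024 0.12086835 0.11537413] [ 1.25287994  0.34946992 -0.32626719] [ 0.05202761 -0.07318155 -0.05625431] 0.008261203539336992
```

View pics/s4c.png

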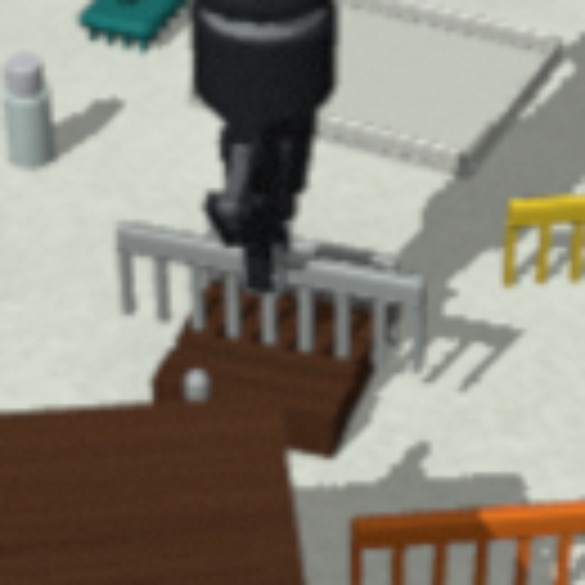

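The comb came up level in the grip, and its teeth are out of the slot. I keep lifting straight up before moving sideways.

Request:
{"api": "play_rows", "payload": {
  "motion": [
    [[0, 0, -0.02, 0, 0, 0, -1], [0, 0, -0.045, 0, 0, 0, -1], [0, 0, -0.07, 0, 0, 0, -1], [0, 0, -0.095, 0, 0, 0, -1], [0, 0, -0.12, 0, 0, 0, -1]]
  ]
}}

```text
clock: 4.9
eef_pos: [0.5154, 0.1203, 0.2336]
ee_rot: [[1.0, 0.016, 0.003], [0.016, -1.0, 0.001], [0.003, -0.001, -1.0]]
ft_force: [-0.3, 0.1, -1.0]
grip_width: 0.0082
```

Run:
```python
from h import *
delta([.5638,-.2509,.25],tgt(-24,0))
o=get_obs(); print(o['eef_pos'],o['ft_force'],o['ft_torque'],o['grip_width'],o['q'])
```

```text
shift [ 0.0424  0.372  -0.0165] rot [-0.0016 -0.0032  0.4352] rows 9.0
[0.51542254 0.12034616 0.23362294] [-0.2759      0.11668131 -0.95149893] [-0.05078935  0.01545021 -0.00145847] 0.008207147263354099 [ 0.33433198  0.11463448 -0.65375565  1.76064693  0.07275837  1.2870039
 -1.89085541]
```

Request:
{"api": "play_rows", "payload": {
  "motion": [
    [[0.003, 0.02, -0.002, 0, 0, 0.02, -1], [0.006, 0.045, -0.004, 0, 0, 0.05, -1], [0.009, 0.075, -0.007, 0, 0, 0.08, -1], [0.012, 0.105, -0.01, 0, 0, 0.11, -1], [0.016, 0.135, -0.014, 0, 0, 0.15, -1]]
  ]
}}

```text
clock: 5.32
eef_pos: [0.5334, -0.0163, 0.246]
ee_rot: [[0.991, -0.135, 0.003], [-0.135, -0.991, 0.0], [0.003, -0.001, -1.0]]
ft_force: [0.6, -0.8, -2.3]
grip_width: 0.0079
```

Run:
```python
from h import *
delta([.5638,-.2509,.25],tgt(-24,0))
```

```text
shift [ 0.0618  0.2283 -0.004 ] rot [-0.0011 -0.0026  0.2834] rows 5.7
```

Request:
{"api": "play_rows", "payload": {
  "motion": [
    [[0.008, 0.03, -0.001, 0, 0, 0.037, -1], [0.016, 0.06, -0.001, 0, 0, 0.074, -1], [0.024, 0.09, -0.002, 0, 0, 0.11, -1], [0.032, 0.12, -0.002, 0, 0, 0.15, -1], [0.04, 0.148, -0.003, 0, 0, 0.185, -1]]
  ]
}}

```text
clock: 5.73
eef_pos: [0.5533, -0.1694, 0.2486]
ee_rot: [[0.948, -0.317, 0.003], [-0.317, -0.948, 0.0], [0.002, -0.001, -1.0]]
ft_force: [-0.7, -0.5, -1.4]
grip_width: 0.0078
```

Run:
```python
from h import *
delta([.5638,-.2509,.25],tgt(-24,0))
```

```text
shift [ 0.0358  0.0739 -0.0014] rot [-0.0012 -0.0022  0.0962] rows 2.0
```

Request:
{"api": "play_rows", "payload": {
  "motion": [
    [[0.007, 0.022, 0, 0, 0, 0.03, -1], [0.012, 0.044, 0, 0, 0, 0.06, -1], [0.018, 0.062, 0, 0, 0, 0.085, -1], [0.02, 0.066, 0, 0, 0, 0.095, -1], [0.02, 0.066, 0, 0, 0, 0.095, -1]]
  ]
}}

```text
clock: 6.15
eef_pos: [0.5515, -0.2372, 0.2485]
ee_rot: [[0.914, -0.405, 0.002], [-0.405, -0.914, 0.001], [0.002, -0.002, -1.0]]
ft_force: [0.5, 0.3, -1.7]
grip_width: 0.0082
```

Run:
```python
from h import *
delta([.545,-.243,.24],tgt(-24,45)); o=get_obs(); print(o['q'])
```

```text
shift [-0.0036  0.0079  0.0085] rot [-0.0025  0.7836  0.0008] rows 6.3
[ 0.6663671   0.2368926  -0.35737     1.57913125  0.08263553  1.33881703
 -1.68872284]
```

Now I tip it, more slowly.

Request:
{"api": "play_rows", "payload": {
  "motion": [
    [[-0.001, 0.002, 0.002, 0, 0.06, 0, -1], [-0.002, 0.004, 0.004, 0, 0.13, 0, -1], [-0.003, 0.006, 0.006, 0, 0.2, 0, -1], [-0.004, 0.008, 0.008, 0, 0.28, 0, -1], [-0.004, 0.008, 0.008, 0, 0.36, 0, -1]]
  ]
}}

```text
clock: 6.57
eef_pos: [0.5451, -0.2388, 0.2406]
ee_rot: [[0.856, -0.399, 0.328], [-0.374, -0.917, -0.141], [0.357, -0.002, -0.934]]
ft_force: [0.1, -0.2, -2.0]
grip_width: 0.008
```

Run:
```python
from h import *
delta([.545,-.243,.24],tgt(-24,45)); o=get_obs(); print(o['q'])
```

```text
shift [0.0012 0.0039 0.0011] rot [-0.0063  0.4204  0.0055] rows 3.4
[ 0.72445021 -0.01762105 -0.35940183  1.90656908  0.01086384  0.88681339
 -1.62342545]
```

Request:
{"api": "play_rows", "payload": {
  "motion": [
    [[0.001, 0.002, 0.001, 0, 0.08, 0, -1], [0.001, 0.004, 0.001, 0, 0.17, 0, -1], [0.001, 0.004, 0.001, -0.003, 0.26, 0.003, -1], [0.001, 0.004, 0.001, -0.005, 0.34, 0.005, -1], [0.001, 0.004, 0.001, -0.006, 0.41, 0.005, -1]]
  ]
}}

```text
clock: 6.98
eef_pos: [0.5442, -0.2426, 0.2398]
ee_rot: [[0.653, -0.406, 0.639], [-0.29, -0.914, -0.285], [0.699, 0.001, -0.715]]
ft_force: [-0.2, 0.7, -2.3]
grip_width: 0.0084
```

Request:
{"api": "play_rows", "payload": {
  "motion": [
    [[0, 0, 0, 0, 0, 0, -1], [0, 0, 0, 0, 0, 0, -1], [0, 0, 0, 0, 0, 0, -1]]
  ]
}}

```text
clock: 7.23
eef_pos: [0.5456, -0.2444, 0.2412]
ee_rot: [[0.654, -0.407, 0.637], [-0.291, -0.913, -0.284], [0.698, 0.001, -0.716]]
ft_force: [0.7, 0.0, -1.7]
grip_width: 0.008
```

Run:
```python
from h import *
import pickle
c=cam('side','s5.png');t=cam('top','t5.png');o=get_obs(); print(o['q'],o['eef_pos'],o['grip_width'])
pickle.dump((c,t,o),open('f.pkl','wb'))
cv2.imwrite('pics/s5c.png',cv2.resize(c['img'][80:220,250:410],None,fx=4,fy=4))
cv2.imwrite('pics/t5c.png',cv2.resize(t['img'][140:290,390:550],None,fx=4,fy=4))
delta([.545,-.243,.24],tgt(-24,45))
```

```text
[ 0.72173239 -0.21367497 -0.3318652   2.22586564 -0.09719381  0.3461645
 -1.5442526 ] [ 0.54595824 -0.24525833  0.24161529] 0.007923626377912133
shift [-0.0024 -0.0017 -0.0001] rot [ 0.0012  0.0122 -0.0009] rows 0.1
```

View pics/s5c.png

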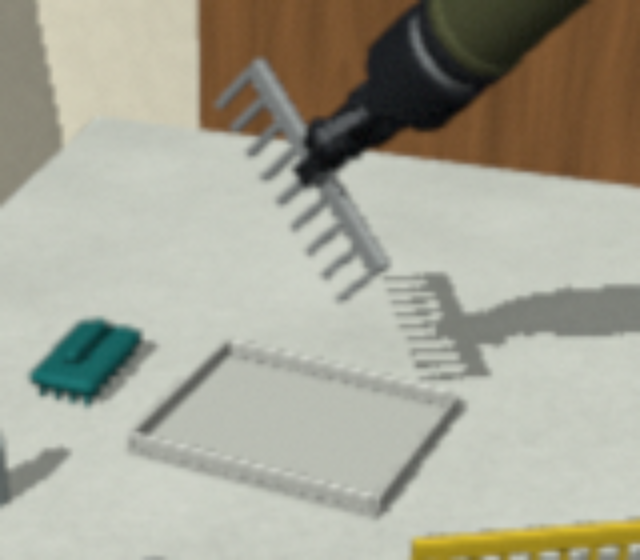

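View pics/t5c.png

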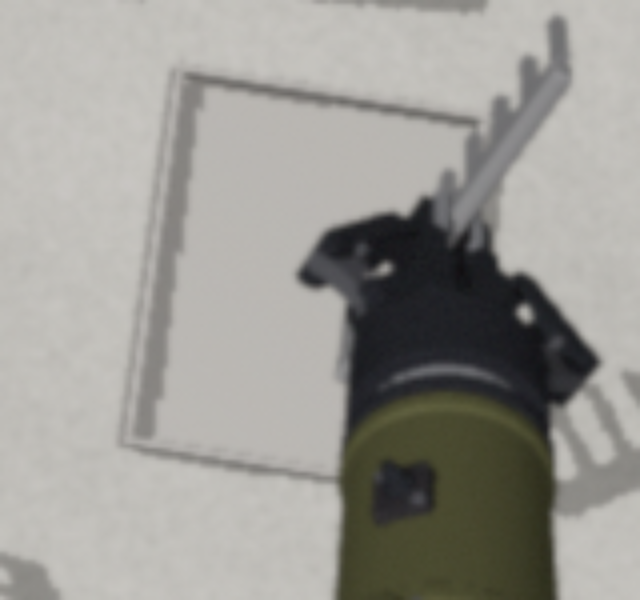

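The comb is held at a slope with its far end high. I'll measure its slope and centre from the depth image.

Run:
```python
from h import *
import pickle
c,t,o=pickle.load(open('f.pkl','rb')); R=np.array(o['ee_rot']).reshape(3,3)
for n,k in (('side',c),('top',t)):
    W=k['W']; im=k['img'].astype(int); L=(W-o['eef_pos'])@R
    m=(abs(L[...,1])<.012)&(abs(L[...,0])<.12)&(L[...,2]>-.006)&(L[...,2]<.075)&(im.min(-1)>70)&(W[...,2]>.06)
    P=L[m]; print(n,len(P),P.min(0).round(4),P.max(0).round(4))
    sp=P[(P[:,2]<.018)&(abs(P[:,0])>.02)]; a=np.polyfit(sp[:,0],sp[:,2],1); print(' spine slope vs tool x deg',np.degrees(np.arctan(a[0])),'mid',np.polyval(a,0))
    xc=(P[:,0].min()+P[:,0].max())/2
    print(' centre',o['eef_pos']+R@np.array([xc if n=='side' else 0,0,np.polyval(a,0)+.023]))
    Q=W[m]; i,j=P[:,0].argmin(),P[:,0].argmax(); print(Q[i],Q[j],'min z',Q[:,2].min())
    S=W[m][(P[:,2]<.018)&(abs(P[:,0])>.02)]; v=np.linalg.svd(S-S.mean(0))[2][0]; print('slope',np.degrees(np.arcsin(abs(v[2]))))
print('tool x slope',np.degrees(np.arcsin(R[2,0])))
```

```text
side 508 [-0.0919 -0.0115 -0.0059] [0.0876 0.0076 0.0667]
 spine slope vs tool x deg 0.3192679116533719 mid 0.0035540921487398755
 centre [ 0.5614711  -0.25219803  0.22109682]
[ 0.52290322 -0.23050216  0.1377302 ] [ 0.63486588 -0.28512058  0.26718423] min z 0.13651121374348796
slope 43.976007850724635
top 656 [-0.0925 -0.012  -0.0057] [0.0884 0.0093 0.0638]
 spine slope vs tool x deg 0.3572125113712817 mid 0.002411861990444378
 centre [ 0.56215897 -0.25250489  0.22342775]
[ 0.51412951 -0.22760245  0.14636792] [ 0.61416173 -0.27286061  0.29283668] min z 0.14242858103008804
slope 43.93546174001636
tool x slope 44.29852819952175
```

The centre is within 3 mm of the tray middle at z = 0.22, and the slope is 44°. I let it settle and check that it is still.

Request:
{"api": "play_rows", "payload": {
  "motion": [
    [[0, 0, 0, 0, 0.012, 0, -1], [0, 0, 0, 0, 0.012, 0, -1], [0, 0, 0, 0, 0.012, 0, -1], [0, 0, 0, 0, 0.012, 0, -1], [0, 0, 0, 0, 0.012, 0, -1]]
  ]
}}

```text
clock: 7.75
eef_pos: [0.5446, -0.2456, 0.2402]
ee_rot: [[0.646, -0.409, 0.644], [-0.29, -0.912, -0.289], [0.706, 0.0, -0.708]]
ft_force: [0.6, -0.5, -2.5]
grip_width: 0.0081
```

Request:
{"api": "play_rows", "payload": {
  "motion": [
    [[0, 0, 0, 0, 0, 0, -1], [0, 0, 0, 0, 0, 0, -1], [0, 0, 0, 0, 0, 0, -1], [0, 0, 0, 0, 0, 0, -1], [0, 0, 0, 0, 0, 0, -1]]
  ]
}}

```text
clock: 8.17
eef_pos: [0.5446, -0.2456, 0.2403]
ee_rot: [[0.646, -0.409, 0.644], [-0.289, -0.912, -0.289], [0.706, 0.001, -0.708]]
ft_force: [-0.1, 0.3, -2.1]
grip_width: 0.0079
```

Run:
```python
from h import *
c=cam('side','s6.png');o=get_obs(); R=np.array(o['ee_rot']).reshape(3,3)
print(o['eef_pos'],o['grip_width'],abs(o['joint_vel']).max(),np.degrees(np.arcsin(R[2,0])),o['clock'],o['ft_force'])
W=c['W']; L=(W-o['eef_pos'])@R; im=c['img'].astype(int)
m=(abs(L[...,1])<.012)&(abs(L[...,0])<.12)&(L[...,2]>-.006)&(L[...,2]<.018)&(abs(L[...,0])>.02)&(im.min(-1)>70)
S=W[m]; v=np.linalg.svd(S-S.mean(0))[2][0]; print('slope',np.degrees(np.arcsin(abs(v[2]))),L[m][:,0].min(),L[m][:,0].max())
```

```text
[ 0.54456459 -0.24560333  0.24026884] 0.00804189078883158 0.002164880029700781 44.944156183667175 8.2167 [-0.61016517  0.18885187 -1.69712105]
slope 44.72147829702934 -0.09078112685808162 0.08883049277582578
```

View pics/s6.png

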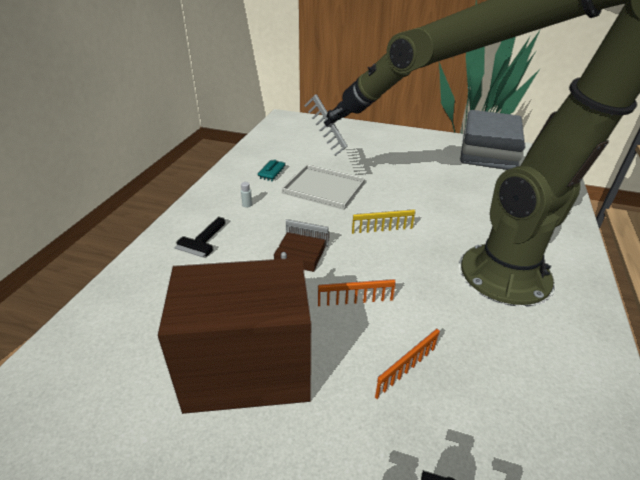

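The comb is held still at (327,122). The short comb (307,229), brush, vial, deshedder and cabinet are where they were.

```bash
python3 -c "
from workcell import finish_job
print(finish_job())"
```

```text
the job is handed in; nothing more can be done
None
```

I drew the long steel comb straight up and level out of the left slot, carried it over the drip tray, tipped it lengthwise and handed the job in while still holding it.

- **Slope:** the last depth measurement gave about 44.7° for the spine, and the tool itself read 44.9°.
- **Position:** the comb's middle was within about 3 mm of the tray's middle and about 0.22 m above the desk. I took this just before a final 0.7° tilt correction and did not repeat it; the tool moved only about 1.5 mm in that step.
- **Grip and stillness:** the grip was commanded to 100 N and the arm was at rest. The finger opening read 8 mm on the 10 mm spine all along, but the comb did not slip.
- **Forces and time:** the largest force I read was about 8 N, while the fingers were closing. The clock stood at about 8.2 s.
- **Other things:** in the last side picture the short comb, brush, vial, deshedder and cabinet looked unmoved. I judged this by eye, not by measurement.

No check failed.

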